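Put the press weights on their own inlay boards

ROBOT

A 6-joint arm with a two-finger parallel gripper is mounted at the origin on the work surface. World frame = base frame: x ahead of the robot, y to its left, z up, the work surface at z = 0. Lengths are in m, angles in degrees, forces in N, time in s.
With the tool pointing down it reaches from about 0.25 to 0.8 m from the base axis. Payload 8.5 kg.
Tool frame: the origin (TCP) lies midway between the tips of the shut fingers; the grasp point (between the pads) lies 19 mm behind it; z points along the fingers, y is the line along which they close (so a half turn about z gives the same grasp; the last joint's range is limited). The gripper opens to 85 mm and grips with 20 to 120 N. Pads are 22 mm wide; open, the fingers measure 114 mm over their backs; the gripper's body (76 mm by 85 mm) begins 54 mm behind the grasp point. The pads swing forward as they close: fully open they stand 13 mm farther back than shut.
Start: joints at [-76.719, 13.648, -0.773, 75.585, 0, 90], TCP at [0.121, -0.511, 0.192] pointing down, gripper open.
Joint ranges: [-152.45, 152.45], [-59.26, 108.67], [-65.41, 83.53], [-104.44, 129.93], [-82.83, 76.93], [-180, 180]. Speed limits (degrees/s): [127.2, 127.2, 159.86, 180, 180, 180].

INTERFACE

Orientations are given as a 3x3 rotation matrix whose columns are the frame's x, y, z axes.
In Python, from cell import get_obs, cams, job gives the robot as it stands.
- The arm moves only by the tool carry_out, never from a script. Its argument "increments" is a list of rows, each an object with "fingers": the closure in counts, from 0 (fully open) to 255 (shut); "offset": the shift along the tool's x, y, z in cm, a list of three; "twist": the turn about the tool's z in degrees. A call has exactly 8 rows; each row shifts and turns the commanded pose from where the row before left it, along the tool's axes as they then stand; what a row does not reach is not made up. A row lasts 1/12 s, in which the tool goes at most 41.7 mm and 7.16 degrees, less where a joint would pass 70% of its speed; a pose out of reach is approached as far as the arm can. A call with a gripper value outside its range is refused whole. The fingers move at their own pace and stop on an object; the grip force is fixed at half the most. Time passes only in rows, so rows that do not move let the fingers close, or fill a call up. It gives the time, the measured TCP pose, the force, the opening and the grip force at its end, in the units of the state.
- get_obs(): the state, without advancing time (a new reading comes with each control period).
- cams.capture(name): name is "scene" or "top" or "wrist"; returns (picture, depth): 480x640x3 uint8, red, green, blue; 480x640 float32, m along the optical axis (not along the pixel's ray), 0 where there is no reading.
- cams.camera_params(name): a dict with "fx", "fy", "cx", "cy" (pixels), "k1" (the pictures are not rectified: a ray, as slopes to the right and down, at radius r is drawn at 1 + k1 r^2 times it, then the intrinsics apply), "cam_to_world" (4x4, takes a point from camera to world coordinates). Camera axes: x right, y down, z forward; pixel columns grow to the right and rows downward; lengths in m; the calibration is good to about 2 mm. A picture is of the moment at which its call begins: read the wrist's pose just before it. camera_params takes no time and is no camera call; for the wrist camera it gives the pose at the moment of the call.
- job.hand_in(): hands the job in; it is judged then, once.
The state is a dict: "time": time; "joint_pos": joint angles; "joint_vel": joint speeds; "tau": joint torques, N m; "tool_pos": TCP position; "eef_rot": TCP orientation; "force": force on the tool from outside, world axes, zero at the start; "ft_torque": the same for the moment, N m; "width": finger opening in m; "gripper_force": force on a finger pad.
Only numpy, scipy, OpenCV 4.12 (cv2) and the standard library are available. Lean on these libraries where they do the work, as an engineer would, in place of code of your own. Each camera call takes 0.05 s, during which the arm holds its last target. There are 200 camera calls.

TASK

The three steel press weights are standing on the wrong inlay boards. Rearrange them so that the small weight stands upright in the middle of the small board's inlaid frame, the medium one on the medium board and the large one on the large board, using the empty cork pad to park a weight on the way; set each one down before letting go, never drop them, tip them over or stand them on the bare bench, and leave the boards and the tools where they lie.

Things in the scene. Friction and masses are not known exactly. Their poses are not given: they have to be found in the camera images.
- small_weight: The small press weight: bare steel disc 40 mm in diameter and 30 mm tall, with an upright round steel grip, 18 mm in diameter and 38 mm tall, on its middle (68 mm tall in all); about 0.28 kg (varies by 15 percent). Origin: centre of its underside; z is up the grip. It starts on one of the boards.
- medium_weight: The medium press weight: bare steel disc 54 mm in diameter and 30 mm tall, with an upright round steel grip, 18 mm in diameter and 38 mm tall, on its middle (68 mm tall in all); about 0.5 kg (varies by 15 percent). Origin: centre of its underside; z is up the grip. It starts on one of the boards.
- large_weight: The large press weight: bare steel disc 68 mm in diameter and 30 mm tall, with an upright round steel grip, 18 mm in diameter and 38 mm tall, on its middle (68 mm tall in all); about 0.75 kg (varies by 15 percent). Origin: centre of its underside; z is up the grip. It starts on one of the boards.
- small_board: The small inlay board: square dark walnut board 80 x 80 mm, 18 mm thick, lying loose flat on the bench, with a square frame of light wood lines inlaid flush in its top around the middle (60 mm inside the lines). Origin: centre of its underside; z up, x and y along its sides. Starts with a weight of the wrong size near its middle.
- medium_board: The medium inlay board: square dark walnut board 105 x 105 mm, 18 mm thick, lying loose flat on the bench, with a square frame of light wood lines inlaid flush in its top around the middle (74 mm inside the lines). Origin: centre of its underside; z up, x and y along its sides. Starts with a weight of the wrong size near its middle.
- large_board: The large inlay board: square dark walnut board 130 x 130 mm, 18 mm thick, lying loose flat on the bench, with a square frame of light wood lines inlaid flush in its top around the middle (88 mm inside the lines). Origin: centre of its underside; z up, x and y along its sides. Starts with a weight of the wrong size near its middle.
- cork_pad: Cork pad, 95 x 95 mm square and 8 mm thick, fixed flat on the bench, empty at the start. Origin: centre of its underside; z up, x and y along its sides.
- hammer: Bystander: hammer with black grip lying on the bench to the side, handle along its x, about 0.3 m long; to be left where it lies.
- straightedge: Bystander: aluminium straightedge, 340 mm (its x) x 35 x 8 mm, lying flat on the bench beyond the boards; to be left where it lies. Origin: centre of its underside.
- knife: Bystander: yellow utility knife, about 190 mm along its x, 30 mm wide, 20 mm high, lying on the bench to the side; to be left where it lies.
Things that resemble listed ones, but are neither listed nor needed, are in the scene too. What is shaped like the small_weight but blue or yellow is not meant.

How it is judged (in metres and radians):
On the way:
1. one of the weights stands upright on the cork pad, let go (((horizontal distance between small_weight and cork_pad below 0.04 m and z of small_weight in the frame of cork_pad below 0.011 m and angle between small_weight's own z axis and vertical below 0.1 rad and linear speed of small_weight below 0.03 m/s and contact force between small_weight and the fingers below 0.1 N) or (horizontal distance between medium_weight and cork_pad below 0.04 m and z of medium_weight in the frame of cork_pad below 0.011 m and angle between medium_weight's own z axis and vertical below 0.1 rad and linear speed of medium_weight below 0.03 m/s and contact force between medium_weight and the fingers below 0.1 N) or (horizontal distance between large_weight and cork_pad below 0.04 m and z of large_weight in the frame of cork_pad below 0.011 m and angle between large_weight's own z axis and vertical below 0.1 rad and linear speed of large_weight below 0.03 m/s and contact force between large_weight and the fingers below 0.1 N))), for 0.2 s.
At the end, for the whole second after the job is handed in: Each weight stands upright (within 0.08 rad), let go and at rest, on top of the board of its own size, its centre within 15 mm of the board's centre (horizontal distance between small_weight and small_board below 0.015 m and z of small_weight in the frame of small_board between 0.014 and 0.022 m and angle between each of small_weight, medium_weight, large_weight's own z axis and vertical below 0.08 rad and linear speed of each of small_weight, medium_weight, large_weight below 0.01 m/s and contact force between each of small_weight, medium_weight, large_weight and the fingers below 0.1 N and horizontal distance between medium_weight and medium_board below 0.015 m and z of medium_weight in the frame of medium_board between 0.014 and 0.022 m and horizontal distance between large_weight and large_board below 0.015 m and z of large_weight in the frame of large_board between 0.014 and 0.022 m); the robot touches nothing.
It fails at once if a weight stands on the bare bench (height (world z) of any of small_weight, medium_weight, large_weight below 0.004 m).
It fails at once if a weight is tipped over (angle between any of small_weight, medium_weight, large_weight's own z axis and vertical above 0.6 rad).
It fails at once if a weight is dropped or flung (it moves faster than 0.3 m/s while out of the fingers) ((linear speed of small_weight above 0.3 m/s and contact force between small_weight and the fingers below 0.1 N) or (linear speed of medium_weight above 0.3 m/s and contact force between medium_weight and the fingers below 0.1 N) or (linear speed of large_weight above 0.3 m/s and contact force between large_weight and the fingers below 0.1 N)).
It fails at once if a board is shifted by more than 25 mm (distance of any of small_board, medium_board, large_board from where it was at the start of the episode above 0.025 m).
It fails at once if a tool lying on the bench is shifted by more than 20 mm (distance of any of hammer, straightedge, knife from where it was at the start of the episode above 0.02 m).
It also fails if it takes over 96 s, if anything falls off the work surface, if the arm or the gripper's body presses on something with over 40 N, if the wrist force passes 120 N, or if a joint passes its speed limit or range.

## Working session

There is one attempt and no reset: what is moved stays moved. The work goes in short steps, Python scripts to look and compute and a tool call to move; the robot and the scene stay as the last step left them, time stands still between calls to the robot, and variables do not carry over. Pictures are saved under pics/ and viewed, at most 14 in all, crops included, and the job is handed in when it is done.

Besides the shell and the picture viewer there is one more tool, called after "Request:" in YAML: its name, and indented under it one key for each argument. carry_out: Moves the arm, as the interface text tells. Its arguments: {"type":"object","properties":{"increments":{"type":"array","items":{"type":"object","properties":{"fingers":{"type":"number"},"offset":{"type":"array","items":{"type":"number"}},"twist":{"type":"number"}}}}},"required":["increments"]}

```bash
mkdir -p pics
python3 - <<'E'
from cell import get_obs, cams, job
import cv2,numpy as np
for n in("top","scene"):
    p,d=cams.capture(n); cv2.imwrite(f"pics/{n}0.png",p[:,:,::-1]); np.savez(f"{n}0.npz",p=p,d=d)
    q=cams.camera_params(n); print(n,q['fx'],q['fy'],q['cx'],q['cy'],q['k1'],np.round(q['cam_to_world'],3).tolist())
o=get_obs();print({k:np.round(v,3).tolist() for k,v in o.items()})
E
```

```text
top 447.1208564463171 447.1208564463171 315.87779780567536 240.44587301667 0.03916843349295501 [[0.003, -0.999, 0.036, 0.575], [-1.0, -0.004, -0.022, 0.008], [0.022, -0.036, -0.999, 1.162], [0.0, 0.0, 0.0, 1.0]]
scene 563.4754241623352 563.4754241623352 327.54770733219954 242.10382076625905 -0.12221216364067582 [[0.883, 0.229, -0.409, 1.084], [0.468, -0.478, 0.743, -0.838], [-0.025, -0.848, -0.529, 0.652], [0.0, 0.0, 0.0, 1.0]]
{'time': 0.1, 'joint_pos': [-76.719, 13.677, -0.812, 75.585, 0.002, 90.002], 'joint_vel': [-0.045, -0.056, 0.128, -0.016, -0.093, -0.002], 'tau': [-0.0, -53.972, 34.7, 0.014, -0.0, 0.0], 'tool_pos': [0.121, -0.511, 0.192], 'eef_rot': [[0.973, 0.23, -0.0], [0.23, -0.973, 0.001], [0.0, -0.001, -1.0]], 'force': [0.891, 0.254, 0.757], 'ft_torque': [0.046, 0.031, 0.051], 'gripper_force': 0.0, 'width': 0.086}
```

View pics/top0.png

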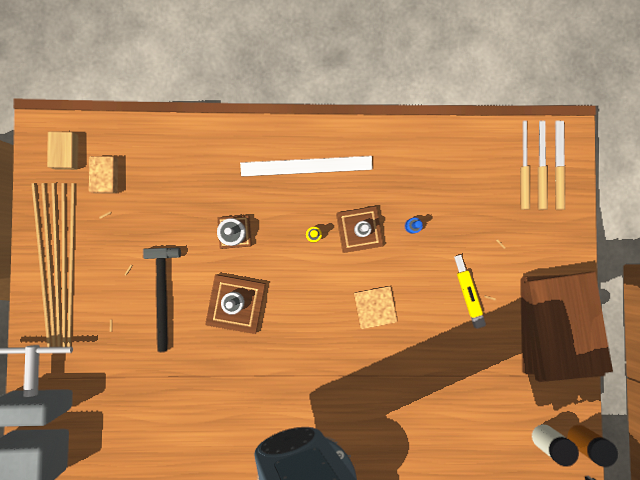

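View pics/scene0.png

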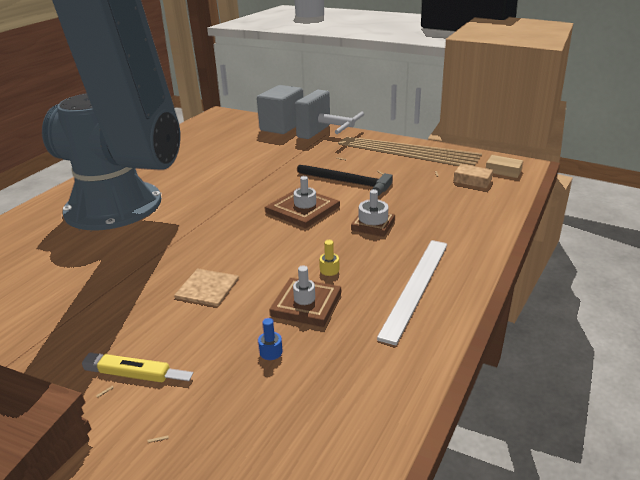

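The top view shows the large weight on the small board (235,231), a medium-looking weight on the large board (237,303) and the small one on the medium board (361,229). The cork pad is empty at (376,307), and the yellow (314,234) and blue (415,225) decoys stand beside the medium board. The scene view agrees. Next I measure positions from depth and colour.

```bash
cat > h.py <<'E'
import cv2,numpy as np
from cell import get_obs,cams,job
def rays(n,uv,q=None):
    q=q or cams.camera_params(n)
    K=np.array([[q['fx'],0,q['cx']],[0,q['fy'],q['cy']],[0,0,1]])
    s=cv2.undistortPoints(np.float64(uv).reshape(-1,1,2),K,np.array([q['k1'],0,0,0.]))[:,0]
    T=np.array(q['cam_to_world']); return np.c_[s,np.ones(len(s))]@T[:3,:3].T,T[:3,3]
def onplane(n,uv,z,q=None):
    r,c=rays(n,uv,q); return c+r*((z-c[2])/r[:,2])[:,None]
def cloud(n,d,q=None):
    v,u=np.indices(d.shape); r,c=rays(n,np.c_[u.ravel(),v.ravel()],q)
    return (c+r*d.ravel()[:,None]).reshape(d.shape+(3,))
E
python3 - <<'E'
from h import *
f=np.load("top0.npz");p,d=f['p'],f['d'];P=cloud("top",d);z=P[...,2]
roi={'smallB':(205,200,262,258),'largeB':(198,262,275,340),'medB':(330,195,392,260),'cork':(345,275,405,335)}
for k,(a,b,c,e) in roi.items():
    s=np.zeros(z.shape,bool);s[b:e,a:c]=True
    zt,lo,hi=(.008,.004,.013) if k=='cork' else (.018,.011,.026)
    m=s&(z>lo)
    n,l,st,_=cv2.connectedComponentsWithStats(m.astype(np.uint8))
    m=l==1+np.argmax(st[1:,4])
    X=P[m&(z<hi)]
    r=cv2.minAreaRect(np.float32(X[:,:2]*1000)); print(k,'rect',np.round(r[0],1),np.round(r[1],1),round(r[2],1),'z',np.round(np.median(X[:,2]),4))
    for nm,x,y in(('disc',.04,.056),('grip',.07,.095)):
        Y=P[m&(z>x)&(z<y)]
        if len(Y)>5:
            c,R=cv2.minEnclosingCircle(np.float32(Y[:,:2]*1000)); print('  ',nm,len(Y),np.round(c,1),'diam',round(2*R,1),'z',np.round(np.median(Y[:,2]),4))
E
```

```text
smallB rect [638.9 192.5] [80.  79.9] 4.6 z 0.0185
   disc 527 [636.5 195.9] diam 67.3 z 0.0489
   grip 49 [636.9 196.3] diam 18.2 z 0.0859
largeB rect [455.4 187.3] [130.1 129.4] 80.0 z 0.0185
   disc 318 [461.1 191. ] diam 53.7 z 0.0487
   grip 52 [461.2 191.4] diam 18.3 z 0.0859
medB rect [ 646.6 -128.9] [104.8 105.2] 9.6 z 0.0179
   disc 147 [ 646.2 -133.7] diam 40.0 z 0.0482
   grip 48 [ 646.  -133.7] diam 18.0 z 0.0854
cork rect [ 445.5 -171.4] [96.3 97.7] 11.1 z 0.0081
```

Run:
```python
from h import *
f=np.load("top0.npz");d=f['d'];P=cloud("top",d)
for n,(a,b,c,e) in {'block':(520,262,612,400),'cyl':(530,420,620,470),'arm':(255,425,355,480)}.items():
    Q=P[b:e,a:c].reshape(-1,3);Q=Q[Q[:,2]>.02];print(n,np.round(np.percentile(Q,[2,50,98],axis=0),3).tolist())
```

```text
block [[0.289, -0.71, 0.028], [0.408, -0.614, 0.079], [0.531, -0.538, 0.084]]
cyl [[0.094, -0.712, 0.024], [0.129, -0.656, 0.091], [0.152, -0.568, 0.097]]
arm [[0.17, -0.061, 0.157], [0.196, 0.019, 0.287], [0.211, 0.102, 0.399]]
```

Request:
carry_out:
  increments:
    - {"fingers": 0, "offset": [2, 0, 0], "twist": -7}
    - {"fingers": 0, "offset": [2, 0, 0], "twist": -7}
    - {"fingers": 0, "offset": [2, 0, 0], "twist": -7}
    - {"fingers": 0, "offset": [2, 0, 0], "twist": -7}
    - {"fingers": 0, "offset": [2, 0, 0], "twist": -7}
    - {"fingers": 0, "offset": [2, 0, 0], "twist": -7}
    - {"fingers": 0, "offset": [2, 0, 0], "twist": -7}
    - {"fingers": 0, "offset": [2, 0, 0], "twist": -7}

```text
time: 0.77
tool_pos: [0.2428, -0.4159, 0.192]
eef_rot: [[0.348, 0.938, -0.0], [0.938, -0.348, 0.001], [0.001, -0.001, -1.0]]
force: [-0.4, 0.6, 0.5]
width: 0.0853
gripper_force: 0.0
```

Request:
carry_out:
  increments:
    - {"fingers": 0, "offset": [0, 0, 0], "twist": -7}
    - {"fingers": 0, "offset": [0, 0, 0], "twist": -7}
    - {"fingers": 0, "offset": [0, 0, 0], "twist": -6.7}
    - {"fingers": 0, "offset": [0, 3, 0], "twist": 0}
    - {"fingers": 0, "offset": [0, 3, 0], "twist": 0}
    - {"fingers": 0, "offset": [0, 3, 0], "twist": 0}
    - {"fingers": 0, "offset": [0, 3, 0], "twist": 0}
    - {"fingers": 0, "offset": [0, 0, 0], "twist": 0}

```text
time: 1.43
tool_pos: [0.3664, -0.4166, 0.1915]
eef_rot: [[-0.002, 1.0, 0.001], [1.0, 0.002, 0.001], [0.001, 0.001, -1.0]]
force: [-1.7, 0.7, -0.8]
width: 0.0854
gripper_force: 0.0
```

Request:
carry_out:
  increments:
    - {"fingers": 0, "offset": [2, 2, 0], "twist": 0}
    - {"fingers": 0, "offset": [2.3, 2.3, 0], "twist": 0}
    - {"fingers": 0, "offset": [2.4, 2.4, 0], "twist": 0}
    - {"fingers": 0, "offset": [2.4, 2.4, 0], "twist": 0}
    - {"fingers": 0, "offset": [2.4, 2.4, 0], "twist": 0}
    - {"fingers": 0, "offset": [2.4, 2.4, 0], "twist": 0}
    - {"fingers": 0, "offset": [2.4, 2.4, 0], "twist": 0}
    - {"fingers": 0, "offset": [2.4, 2.4, 0], "twist": 0}

```text
time: 2.1
tool_pos: [0.5498, -0.2284, 0.1922]
eef_rot: [[0.0, 1.0, -0.001], [1.0, -0.0, 0.0], [0.0, -0.001, -1.0]]
force: [1.0, -0.6, -0.2]
width: 0.0859
gripper_force: 0.0
```

Request:
carry_out:
  increments:
    - {"fingers": 0, "offset": [2.4, 2.4, 0], "twist": 0}
    - {"fingers": 0, "offset": [2.4, 2.4, 0], "twist": 0}
    - {"fingers": 0, "offset": [2.3, 2.3, 1], "twist": 0}
    - {"fingers": 0, "offset": [1.5, 1.4, 1.5], "twist": 0}
    - {"fingers": 0, "offset": [1, 0.8, 2], "twist": 0}
    - {"fingers": 0, "offset": [0, 0, 1.5], "twist": 0}
    - {"fingers": 0, "offset": [0, 0, 0], "twist": 0}
    - {"fingers": 0, "offset": [0, 0, 0], "twist": 0}

```text
time: 2.77
tool_pos: [0.6413, -0.1337, 0.1317]
eef_rot: [[0.0, 1.0, -0.003], [1.0, -0.0, 0.0], [0.0, -0.003, -1.0]]
force: [0.1, -0.4, 1.0]
width: 0.0856
gripper_force: 0.0
```

Run:
```python
from h import *
q=cams.camera_params("wrist");p,d=cams.capture("wrist");cv2.imwrite("pics/w1.png",p[:,:,::-1])
P=cloud("wrist",d,q);m=(d>0)&(P[...,2]>.078)&(P[...,2]<.092)&(abs(P[...,0]-.646)<.03)&(abs(P[...,1]+.134)<.03)
print(m.sum(),cv2.minEnclosingCircle(np.float32(P[m][:,:2]*1000)) if m.any() else 0); print(np.round(get_obs()['tool_pos'],4),np.round(q['cam_to_world'],3).tolist())
```

```text
500 ((645.40869140625, -135.40968322753906), 8.90273666381836)
[ 0.642  -0.1341  0.1328] [[1.0, 0.0, -0.002, 0.642], [-0.001, -0.961, -0.276, -0.064], [-0.002, 0.276, -0.961, 0.312], [0.0, 0.0, 0.0, 1.0]]
```

View pics/w1.png

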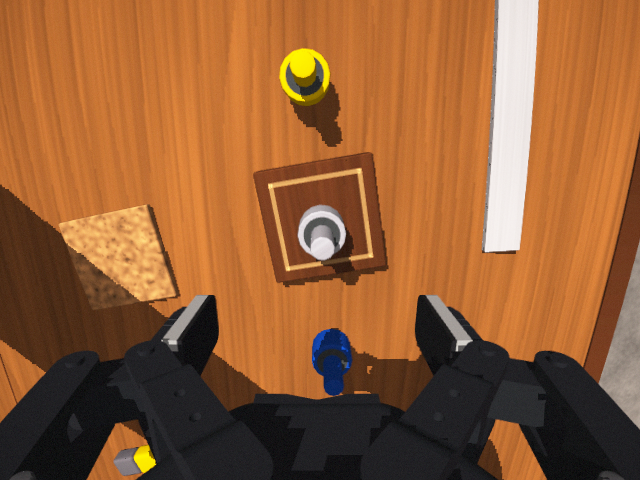

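The wrist view shows the small weight's grip at (322,245) between the open fingers, 4 mm off in x. I'll correct, descend and grip.

Request:
carry_out:
  increments:
    - {"fingers": 0, "offset": [-0.05, 0.4, 0], "twist": 0}
    - {"fingers": 0, "offset": [0, 0, 2], "twist": 0}
    - {"fingers": 0, "offset": [0, 0, 2], "twist": 0}
    - {"fingers": 0, "offset": [0, 0, 2], "twist": 0}
    - {"fingers": 0, "offset": [0, 0, 1.6], "twist": 0}
    - {"fingers": 0, "offset": [0, 0, 0], "twist": 0}
    - {"fingers": 0, "offset": [0, 0, 0], "twist": 0}
    - {"fingers": 0, "offset": [0, 0, 0], "twist": 0}

```text
time: 3.48
tool_pos: [0.6473, -0.1349, 0.0583]
eef_rot: [[0.001, 1.0, 0.002], [1.0, -0.001, -0.0], [-0.0, 0.002, -1.0]]
force: [0.3, 0.3, -0.2]
width: 0.0856
gripper_force: 0.0
```

Request:
carry_out:
  increments:
    - {"fingers": 100, "offset": [0, 0, 0], "twist": 0}
    - {"fingers": 150, "offset": [0, 0, 0], "twist": 0}
    - {"fingers": 255, "offset": [0, 0, 0], "twist": 0}
    - {"fingers": 255, "offset": [0, 0, 0], "twist": 0}
    - {"fingers": 255, "offset": [0, 0, 0], "twist": 0}
    - {"fingers": 255, "offset": [0, 0, 0], "twist": 0}
    - {"fingers": 255, "offset": [0, 0, 0], "twist": 0}
    - {"fingers": 255, "offset": [0, 0, 0], "twist": 0}

```text
time: 4.15
tool_pos: [0.6462, -0.1343, 0.0565]
eef_rot: [[0.0, 1.0, -0.0], [1.0, -0.0, 0.0], [0.0, -0.0, -1.0]]
force: [-0.7, -0.4, -0.5]
width: -0.0001
gripper_force: 0.0
```

Run:
```python
from h import *
print(np.round(get_obs()['tool_pos'],4),get_obs()['width'])
p,d=cams.capture("wrist");s,_=cams.capture("scene");cv2.imwrite("pics/w2.png",np.vstack([cv2.resize(p[:,:,::-1],(400,300)),cv2.resize(s[200:380,200:440,::-1],(400,300))]))
```

```text
[ 0.6462 -0.1343  0.0565] -0.0001090801629304676
```

View pics/w2.png

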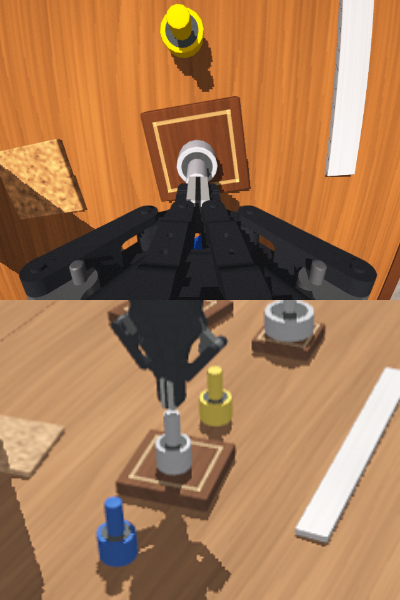

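The half-size wrist view (top) shows the shut tips at about (197,190), just over the weight's grip. The scene crop (bottom) shows them ending above the grip at about (172,408), so nothing is gripped. I'll measure the real tip position with depth.

Run:
```python
from h import *
o=get_obs();q=cams.camera_params("wrist");p,d=cams.capture("wrist");P=cloud("wrist",d,q)
for v in range(260,345,6): print(v,[(np.round(P[v,u]*1000).astype(int).tolist(),p[v,u].tolist()) for u in (306,320,334)])
print('top')
for n in("scene","top"):
    s,ds=cams.capture(n);S=cloud(n,ds); m=(abs(S[...,0]-.646)<.03)&(abs(S[...,1]+.134)<.03)&(ds>0)&(S[...,2]>.045)
    Q=S[m]
    for lo in np.arange(.045,.2,.008):
        k=Q[(Q[:,2]>=lo)&(Q[:,2]<lo+.008)]
        if len(k): print(n,round(lo,3),len(k),np.round(k.min(0)*1000),np.round(k.max(0)*1000))
```

```text
260 [([640, -129, 55], [191, 182, 186]), ([648, -128, 58], [164, 157, 159]), ([657, -131, 49], [94, 96, 93])]
266 [([641, -128, 67], [196, 186, 191]), ([648, -127, 69], [166, 156, 161]), ([657, -135, 47], [92, 93, 93])]
272 [([641, -128, 75], [194, 188, 191]), ([648, -127, 78], [165, 157, 161]), ([657, -139, 47], [93, 93, 90])]
278 [([641, -128, 83], [206, 198, 201]), ([648, -128, 84], [216, 209, 212]), ([657, -143, 48], [40, 40, 38])]
284 [([642, -124, 101], [177, 172, 168]), ([648, -124, 100], [89, 83, 84]), ([657, -147, 48], [107, 104, 106])]
290 [([642, -124, 108], [176, 170, 165]), ([648, -124, 106], [94, 86, 88]), ([659, -165, 18], [64, 42, 33])]
296 [([642, -124, 113], [176, 170, 166]), ([648, -124, 113], [71, 67, 67]), ([654, -128, 104], [31, 29, 33])]
302 [([642, -124, 118], [179, 173, 169]), ([648, -124, 118], [64, 60, 59]), ([654, -128, 110], [20, 19, 20])]
308 [([642, -124, 124], [178, 172, 169]), ([648, -124, 123], [64, 59, 58]), ([653, -124, 123], [118, 116, 112])]
314 [([643, -124, 128], [180, 173, 168]), ([648, -124, 128], [50, 46, 48]), ([653, -124, 128], [163, 158, 
[... 1011 characters left out ...]
3. -150.  109.] [ 661. -130.  117.]
scene 0.117 62 [ 633. -149.  117.] [ 661. -131.  125.]
scene 0.125 58 [ 635. -150.  125.] [ 661. -133.  133.]
scene 0.133 75 [ 617. -152.  133.] [ 676. -140.  141.]
scene 0.141 143 [ 616. -152.  141.] [ 676. -125.  149.]
scene 0.149 106 [ 616. -152.  149.] [ 676. -125.  157.]
scene 0.157 106 [ 617. -156.  157.] [ 664. -117.  165.]
scene 0.165 72 [ 628. -156.  165.] [ 668. -142.  173.]
scene 0.173 111 [ 620. -155.  173.] [ 676. -134.  181.]
scene 0.181 104 [ 618. -157.  181.] [ 675. -145.  189.]
scene 0.189 135 [ 617. -158.  189.] [ 676. -145.  197.]
scene 0.197 177 [ 616. -158.  197.] [ 675. -143.  205.]
top 0.045 10 [ 635. -117.   46.] [ 652. -115.   50.]
```

The true fingertip height is about 38 mm above what is reported: depth puts the tips at z≈0.094 while 0.0565 is reported. x and y agree. I'll open, go 39 mm lower and grip.

Request:
carry_out:
  increments:
    - {"fingers": 0, "offset": [0, 0, 0], "twist": 0}
    - {"fingers": 0, "offset": [0, 0, 0], "twist": 0}
    - {"fingers": 0, "offset": [0, 0, 0], "twist": 0}
    - {"fingers": 0, "offset": [0, 0, 0], "twist": 0}
    - {"fingers": 0, "offset": [0, 0, 0], "twist": 0}
    - {"fingers": 0, "offset": [0, 0, 0], "twist": 0}
    - {"fingers": 0, "offset": [0, 0, 0], "twist": 0}
    - {"fingers": 0, "offset": [0, 0, 0], "twist": 0}

```text
time: 5.07
tool_pos: [0.6463, -0.1343, 0.0565]
eef_rot: [[0.0, 1.0, -0.0], [1.0, -0.0, 0.0], [0.0, -0.0, -1.0]]
force: [-0.3, 0.6, -0.1]
width: 0.0852
gripper_force: 0.0
```

Request:
carry_out:
  increments:
    - {"fingers": 0, "offset": [0, 0, 1], "twist": 0}
    - {"fingers": 0, "offset": [0, 0, 1], "twist": 0}
    - {"fingers": 0, "offset": [0, 0, 1], "twist": 0}
    - {"fingers": 0, "offset": [0, 0, 0.8], "twist": 0}
    - {"fingers": 0, "offset": [0, 0, 0], "twist": 0}
    - {"fingers": 0, "offset": [0, 0, 0], "twist": 0}
    - {"fingers": 0, "offset": [0, 0, 0], "twist": 0}
    - {"fingers": 0, "offset": [0, 0, 0], "twist": 0}

```text
time: 5.73
tool_pos: [0.6466, -0.1344, 0.019]
eef_rot: [[0.0, 1.0, 0.001], [1.0, -0.0, -0.0], [-0.0, 0.001, -1.0]]
force: [1.4, 0.7, 0.9]
width: 0.0851
gripper_force: 0.0
```

Request:
carry_out:
  increments:
    - {"fingers": 100, "offset": [0, 0, 0], "twist": 0}
    - {"fingers": 150, "offset": [0, 0, 0], "twist": 0}
    - {"fingers": 255, "offset": [0, 0, 0], "twist": 0}
    - {"fingers": 255, "offset": [0, 0, 0], "twist": 0}
    - {"fingers": 255, "offset": [0, 0, 0], "twist": 0}
    - {"fingers": 255, "offset": [0, 0, 0], "twist": 0}
    - {"fingers": 255, "offset": [0, 0, 0], "twist": 0}
    - {"fingers": 255, "offset": [0, 0, 0], "twist": 0}

```text
time: 6.4
tool_pos: [0.6463, -0.1343, 0.0186]
eef_rot: [[0.0, 1.0, 0.0], [1.0, -0.0, 0.0], [0.0, 0.0, -1.0]]
force: [-1.3, 0.6, 1.2]
width: 0.0162
gripper_force: 58.5
```

Request:
carry_out:
  increments:
    - {"fingers": 255, "offset": [0, 0, -0.5], "twist": 0}
    - {"fingers": 255, "offset": [0, 0, -1], "twist": 0}
    - {"fingers": 255, "offset": [0, 0, -2], "twist": 0}
    - {"fingers": 255, "offset": [0, 0, -2], "twist": 0}
    - {"fingers": 255, "offset": [0, 0, -1.5], "twist": 0}
    - {"fingers": 255, "offset": [-0.2, -1, 0], "twist": 0}
    - {"fingers": 255, "offset": [-0.3, -1.6, 0], "twist": 0}
    - {"fingers": 255, "offset": [-0.4, -2.5, 0], "twist": 0}

```text
time: 7.07
tool_pos: [0.5965, -0.1433, 0.0893]
eef_rot: [[-0.0, 1.0, 0.002], [1.0, 0.0, -0.0], [-0.0, 0.002, -1.0]]
force: [-0.2, -0.5, -2.4]
width: 0.0161
gripper_force: 59.0
```

Request:
carry_out:
  increments:
    - {"fingers": 255, "offset": [-0.5, -2.5, 0], "twist": 0}
    - {"fingers": 255, "offset": [-0.5, -2.5, 0], "twist": 0}
    - {"fingers": 255, "offset": [-0.5, -2.5, 0], "twist": 0}
    - {"fingers": 255, "offset": [-0.5, -2.5, 0], "twist": 0}
    - {"fingers": 255, "offset": [-0.4, -2.5, 0], "twist": 0}
    - {"fingers": 255, "offset": [-0.4, -2.0, 0], "twist": 0}
    - {"fingers": 255, "offset": [0, -0.5, 0], "twist": 0}
    - {"fingers": 255, "offset": [0, 0, 0], "twist": 0}

```text
time: 7.73
tool_pos: [0.4441, -0.1714, 0.0894]
eef_rot: [[0.001, 1.0, 0.0], [1.0, -0.001, -0.0], [-0.0, 0.0, -1.0]]
force: [-0.2, 0.5, -3.0]
width: 0.0163
gripper_force: 59.0
```

Request:
carry_out:
  increments:
    - {"fingers": 255, "offset": [0, 0, 1.5], "twist": 0}
    - {"fingers": 255, "offset": [0, 0, 2], "twist": 0}
    - {"fingers": 255, "offset": [0, 0, 2], "twist": 0}
    - {"fingers": 255, "offset": [0, 0, 1.4], "twist": 0}
    - {"fingers": 255, "offset": [0, 0, 0.6], "twist": 0}
    - {"fingers": 255, "offset": [0, 0, 0.2], "twist": 0}
    - {"fingers": 255, "offset": [0, 0, 0], "twist": 0}
    - {"fingers": 255, "offset": [0, 0, 0], "twist": 0}

```text
time: 8.4
tool_pos: [0.4462, -0.1715, 0.0122]
eef_rot: [[0.0, 1.0, 0.001], [1.0, -0.0, -0.0], [-0.0, 0.001, -1.0]]
force: [-0.1, 0.5, -2.3]
width: 0.0163
gripper_force: 59.1
```

Request:
carry_out:
  increments:
    - {"fingers": 255, "offset": [0, 0, 0.1], "twist": 0}
    - {"fingers": 255, "offset": [0, 0, 0.1], "twist": 0}
    - {"fingers": 255, "offset": [0, 0, 0.1], "twist": 0}
    - {"fingers": 255, "offset": [0, 0, 0], "twist": 0}
    - {"fingers": 255, "offset": [0, 0, 0], "twist": 0}
    - {"fingers": 255, "offset": [0, 0, 0], "twist": 0}
    - {"fingers": 255, "offset": [0, 0, 0], "twist": 0}
    - {"fingers": 255, "offset": [0, 0, 0], "twist": 0}

```text
time: 9.07
tool_pos: [0.4453, -0.1713, 0.0086]
eef_rot: [[0.0, 1.0, 0.0], [1.0, -0.0, 0.0], [0.0, 0.0, -1.0]]
force: [-1.2, -0.2, -1.1]
width: 0.0163
gripper_force: 59.1
```

Close to touching, but the force still shows part of the weight. I'll creep a little lower.

Request:
carry_out:
  increments:
    - {"fingers": 255, "offset": [0, 0, 0.05], "twist": 0}
    - {"fingers": 255, "offset": [0, 0, 0], "twist": 0}
    - {"fingers": 255, "offset": [0, 0, 0.05], "twist": 0}
    - {"fingers": 255, "offset": [0, 0, 0], "twist": 0}
    - {"fingers": 255, "offset": [0, 0, 0], "twist": 0}
    - {"fingers": 255, "offset": [0, 0, 0], "twist": 0}
    - {"fingers": 255, "offset": [0, 0, 0], "twist": 0}
    - {"fingers": 255, "offset": [0, 0, 0], "twist": 0}

```text
time: 9.73
tool_pos: [0.4453, -0.1714, 0.0085]
eef_rot: [[0.0, 1.0, 0.001], [1.0, -0.0, -0.0], [-0.0, 0.001, -1.0]]
force: [-4.1, 1.1, 12.2]
width: 0.0161
gripper_force: 61.0
```

Request:
carry_out:
  increments:
    - {"fingers": 150, "offset": [0, 0, 0], "twist": 0}
    - {"fingers": 100, "offset": [0, 0, 0], "twist": 0}
    - {"fingers": 0, "offset": [0, 0, 0], "twist": 0}
    - {"fingers": 0, "offset": [0, 0, 0], "twist": 0}
    - {"fingers": 0, "offset": [0, 0, 0], "twist": 0}
    - {"fingers": 0, "offset": [0, 0, 0], "twist": 0}
    - {"fingers": 0, "offset": [0, 0, 0], "twist": 0}
    - {"fingers": 0, "offset": [0, 0, 0], "twist": 0}

```text
time: 10.4
tool_pos: [0.4452, -0.1712, 0.0074]
eef_rot: [[0.0, 1.0, -0.0], [1.0, -0.0, 0.0], [0.0, -0.0, -1.0]]
force: [-0.0, 0.6, -0.4]
width: 0.086
gripper_force: 0.0
```

Request:
carry_out:
  increments:
    - {"fingers": 0, "offset": [0, 0, -1], "twist": 0}
    - {"fingers": 0, "offset": [0, 0, -2], "twist": 0}
    - {"fingers": 0, "offset": [0, 0, -2], "twist": 0}
    - {"fingers": 0, "offset": [0, 0, -2], "twist": 0}
    - {"fingers": 0, "offset": [0, 0, -2], "twist": 0}
    - {"fingers": 0, "offset": [1, 0, -1], "twist": 0}
    - {"fingers": 0, "offset": [3, 0, 0], "twist": 0}
    - {"fingers": 0, "offset": [3, 0, 0], "twist": 0}

```text
time: 11.07
tool_pos: [0.4456, -0.1007, 0.1079]
eef_rot: [[0.003, 1.0, 0.001], [1.0, -0.003, -0.0], [-0.0, 0.001, -1.0]]
force: [0.2, 0.2, -1.4]
width: 0.0854
gripper_force: 0.0
```

Request:
carry_out:
  increments:
    - {"fingers": 0, "offset": [3.5, 0, 0], "twist": 0}
    - {"fingers": 0, "offset": [3.5, 0.2, 0], "twist": 0}
    - {"fingers": 0, "offset": [3.5, 0.2, 0], "twist": 0}
    - {"fingers": 0, "offset": [3.5, 0.2, 0], "twist": 0}
    - {"fingers": 0, "offset": [3.5, 0.2, 0], "twist": 0}
    - {"fingers": 0, "offset": [3.5, 0.2, 0], "twist": 0}
    - {"fingers": 0, "offset": [3.5, 0.2, 0], "twist": 0}
    - {"fingers": 0, "offset": [2.5, 0.2, 0], "twist": 0}

```text
time: 11.73
tool_pos: [0.4585, 0.1719, 0.1072]
eef_rot: [[-0.001, 1.0, -0.0], [1.0, 0.001, 0.001], [0.001, -0.0, -1.0]]
force: [0.6, -0.5, -0.3]
width: 0.0854
gripper_force: 0.0
```

Request:
carry_out:
  increments:
    - {"fingers": 0, "offset": [1.5, 0.2, 0], "twist": 0}
    - {"fingers": 0, "offset": [0.8, 0, 0], "twist": 0}
    - {"fingers": 0, "offset": [0, 0, 0], "twist": 0}
    - {"fingers": 0, "offset": [0, 0, 0], "twist": 0}
    - {"fingers": 0, "offset": [0, 0, 0], "twist": 0}
    - {"fingers": 0, "offset": [0, 0, 0], "twist": 0}
    - {"fingers": 0, "offset": [0, 0, 0], "twist": 0}
    - {"fingers": 0, "offset": [0, 0, 0], "twist": 0}

```text
time: 12.4
tool_pos: [0.4614, 0.191, 0.1077]
eef_rot: [[0.002, 1.0, 0.0], [1.0, -0.002, 0.0], [0.0, 0.0, -1.0]]
force: [0.1, -0.4, 0.1]
width: 0.0852
gripper_force: 0.0
```

```bash
cat >> h.py <<'E'
def grip(n,x,y,lo=.078,hi=.092):
    q=cams.camera_params(n);p,d=cams.capture(n);P=cloud(n,d,q)
    m=(d>0)&(P[...,2]>lo)&(P[...,2]<hi)&(abs(P[...,0]-x)<.03)&(abs(P[...,1]-y)<.03)
    if m.any():
        c,r=cv2.minEnclosingCircle(np.float32(P[m][:,:2]*1000));print(n,m.sum(),np.round(c,1),round(2*r,1),np.round(np.median(P[m][:,2]),4))
    else: print(n,'none')
E
python3 - <<'E'
from h import *
grip("wrist",.461,.191);grip("top",.4455,-.1714,.068,.082);print(np.round(get_obs()['tool_pos'],4))
E
```

```text
wrist 618 [459.6 189.9] 17.8 0.0848
top 47 [ 444.9 -170.6] 20.0 0.0751
[0.4615 0.1913 0.1077]
```

Request:
carry_out:
  increments:
    - {"fingers": 0, "offset": [-0.05, -0.05, 1.5], "twist": 0}
    - {"fingers": 0, "offset": [0, 0, 2], "twist": 0}
    - {"fingers": 0, "offset": [0, 0, 2], "twist": 0}
    - {"fingers": 0, "offset": [0, 0, 2], "twist": 0}
    - {"fingers": 0, "offset": [0, 0, 1], "twist": 0}
    - {"fingers": 0, "offset": [0, 0, 0.4], "twist": 0}
    - {"fingers": 0, "offset": [0, 0, 0], "twist": 0}
    - {"fingers": 0, "offset": [0, 0, 0], "twist": 0}

```text
time: 13.17
tool_pos: [0.4612, 0.1913, 0.019]
eef_rot: [[0.0, 1.0, 0.0], [1.0, -0.0, 0.0], [0.0, 0.0, -1.0]]
force: [0.6, -0.6, 0.7]
width: 0.0854
gripper_force: 0.0
```

Request:
carry_out:
  increments:
    - {"fingers": 100, "offset": [0, 0, 0], "twist": 0}
    - {"fingers": 150, "offset": [0, 0, 0], "twist": 0}
    - {"fingers": 255, "offset": [0, 0, 0], "twist": 0}
    - {"fingers": 255, "offset": [0, 0, 0], "twist": 0}
    - {"fingers": 255, "offset": [0, 0, 0], "twist": 0}
    - {"fingers": 255, "offset": [0, 0, 0], "twist": 0}
    - {"fingers": 255, "offset": [0, 0, 0], "twist": 0}
    - {"fingers": 255, "offset": [0, 0, 0], "twist": 0}

```text
time: 13.83
tool_pos: [0.4608, 0.1913, 0.0187]
eef_rot: [[0.0, 1.0, -0.0], [1.0, -0.0, 0.0], [0.0, -0.0, -1.0]]
force: [-1.7, 0.2, 3.0]
width: 0.0162
gripper_force: 58.5
```

Request:
carry_out:
  increments:
    - {"fingers": 255, "offset": [0, 0, -0.5], "twist": 0}
    - {"fingers": 255, "offset": [0, 0, -1], "twist": 0}
    - {"fingers": 255, "offset": [0, 0, -2], "twist": 0}
    - {"fingers": 255, "offset": [0, 0, -2], "twist": 0}
    - {"fingers": 255, "offset": [0, 0, -2], "twist": 0}
    - {"fingers": 255, "offset": [0, 0, -1.5], "twist": 0}
    - {"fingers": 255, "offset": [-0.5, 0.3, 0], "twist": 0}
    - {"fingers": 255, "offset": [-1.5, 0.9, 0], "twist": 0}

```text
time: 14.5
tool_pos: [0.4727, 0.1721, 0.1088]
eef_rot: [[-0.002, 1.0, 0.001], [1.0, 0.002, 0.001], [0.001, 0.001, -1.0]]
force: [1.2, 0.4, -5.9]
width: 0.0163
gripper_force: 59.0
```

Request:
carry_out:
  increments:
    - {"fingers": 255, "offset": [-2, 1.2, 0], "twist": 0}
    - {"fingers": 255, "offset": [-2.5, 1.5, 0], "twist": 0}
    - {"fingers": 255, "offset": [-2.5, 1.5, 0], "twist": 0}
    - {"fingers": 255, "offset": [-2.5, 1.5, 0], "twist": 0}
    - {"fingers": 255, "offset": [-2.5, 1.5, 0], "twist": 0}
    - {"fingers": 255, "offset": [-2.5, 1.5, 0], "twist": 0}
    - {"fingers": 255, "offset": [-2.5, 1.5, 0], "twist": 0}
    - {"fingers": 255, "offset": [-2.5, 1.5, 0], "twist": 0}

```text
time: 15.17
tool_pos: [0.5897, -0.0257, 0.107]
eef_rot: [[0.001, 1.0, -0.002], [1.0, -0.001, 0.0], [0.0, -0.002, -1.0]]
force: [-0.2, 0.5, -4.6]
width: 0.016
gripper_force: 59.0
```

Request:
carry_out:
  increments:
    - {"fingers": 255, "offset": [-2.5, 1.5, 0], "twist": 0}
    - {"fingers": 255, "offset": [-2.5, 1.5, 0], "twist": 0}
    - {"fingers": 255, "offset": [-2.5, 1.5, 0], "twist": 0}
    - {"fingers": 255, "offset": [-2, 1, 0], "twist": 0}
    - {"fingers": 255, "offset": [-1, 0.2, 0], "twist": 0}
    - {"fingers": 255, "offset": [0, 0, 0], "twist": 0}
    - {"fingers": 255, "offset": [0, 0, 0], "twist": 0}
    - {"fingers": 255, "offset": [0, 0, 0], "twist": 0}

```text
time: 15.83
tool_pos: [0.6458, -0.1282, 0.1077]
eef_rot: [[0.0, 1.0, -0.002], [1.0, -0.0, 0.001], [0.001, -0.002, -1.0]]
force: [1.6, 0.7, -4.3]
width: 0.016
gripper_force: 59.1
```

Request:
carry_out:
  increments:
    - {"fingers": 255, "offset": [0, 0.05, 1.5], "twist": 0}
    - {"fingers": 255, "offset": [0, 0, 2], "twist": 0}
    - {"fingers": 255, "offset": [0, 0, 2], "twist": 0}
    - {"fingers": 255, "offset": [0, 0, 2], "twist": 0}
    - {"fingers": 255, "offset": [0, 0, 0.8], "twist": 0}
    - {"fingers": 255, "offset": [0, 0, 0.3], "twist": 0}
    - {"fingers": 255, "offset": [0, 0, 0], "twist": 0}
    - {"fingers": 255, "offset": [0, 0, 0], "twist": 0}

```text
time: 16.5
tool_pos: [0.6479, -0.1285, 0.0236]
eef_rot: [[-0.0, 1.0, 0.001], [1.0, 0.0, -0.0], [-0.0, 0.001, -1.0]]
force: [0.3, 0.2, -4.6]
width: 0.0163
gripper_force: 59.1
```

Request:
carry_out:
  increments:
    - {"fingers": 255, "offset": [0, 0, 0.1], "twist": 0}
    - {"fingers": 255, "offset": [0, 0, 0.1], "twist": 0}
    - {"fingers": 255, "offset": [0, 0, 0.1], "twist": 0}
    - {"fingers": 255, "offset": [0, 0, 0.1], "twist": 0}
    - {"fingers": 255, "offset": [0, 0, 0], "twist": 0}
    - {"fingers": 255, "offset": [0, 0, 0], "twist": 0}
    - {"fingers": 255, "offset": [0, 0, 0], "twist": 0}
    - {"fingers": 255, "offset": [0, 0, 0], "twist": 0}

```text
time: 17.17
tool_pos: [0.6474, -0.1289, 0.0188]
eef_rot: [[0.0, 1.0, 0.0], [1.0, -0.0, -0.0], [-0.0, 0.0, -1.0]]
force: [-0.9, -0.3, -1.2]
width: 0.0165
gripper_force: 59.5
```

Request:
carry_out:
  increments:
    - {"fingers": 255, "offset": [0, 0, 0.05], "twist": 0}
    - {"fingers": 255, "offset": [0, 0, 0], "twist": 0}
    - {"fingers": 255, "offset": [0, 0, 0.03], "twist": 0}
    - {"fingers": 255, "offset": [0, 0, 0], "twist": 0}
    - {"fingers": 255, "offset": [0, 0, 0], "twist": 0}
    - {"fingers": 255, "offset": [0, 0, 0], "twist": 0}
    - {"fingers": 255, "offset": [0, 0, 0], "twist": 0}
    - {"fingers": 255, "offset": [0, 0, 0], "twist": 0}

```text
time: 17.83
tool_pos: [0.6475, -0.1289, 0.0187]
eef_rot: [[0.0, 1.0, 0.001], [1.0, -0.0, -0.0], [-0.0, 0.001, -1.0]]
force: [-2.4, -0.6, 6.6]
width: 0.016
gripper_force: 60.4
```

Request:
carry_out:
  increments:
    - {"fingers": 150, "offset": [0, 0, 0], "twist": 0}
    - {"fingers": 100, "offset": [0, 0, 0], "twist": 0}
    - {"fingers": 0, "offset": [0, 0, 0], "twist": 0}
    - {"fingers": 0, "offset": [0, 0, 0], "twist": 0}
    - {"fingers": 0, "offset": [0, 0, 0], "twist": 0}
    - {"fingers": 0, "offset": [0, 0, 0], "twist": 0}
    - {"fingers": 0, "offset": [0, 0, 0], "twist": 0}
    - {"fingers": 0, "offset": [0, 0, 0], "twist": 0}

```text
time: 18.5
tool_pos: [0.6472, -0.1288, 0.0176]
eef_rot: [[0.0, 1.0, -0.0], [1.0, -0.0, 0.0], [0.0, -0.0, -1.0]]
force: [-0.6, -0.3, 0.1]
width: 0.0855
gripper_force: 0.0
```

Request:
carry_out:
  increments:
    - {"fingers": 0, "offset": [0, 0, -1], "twist": 0}
    - {"fingers": 0, "offset": [0, 0, -2], "twist": 0}
    - {"fingers": 0, "offset": [0, 0, -2], "twist": 0}
    - {"fingers": 0, "offset": [0, 0, -2], "twist": 0}
    - {"fingers": 0, "offset": [0, 0, -2], "twist": 0}
    - {"fingers": 0, "offset": [0.5, 0, 0], "twist": 0}
    - {"fingers": 0, "offset": [2, 0, 0], "twist": 0}
    - {"fingers": 0, "offset": [3, 0, 0], "twist": 0}

```text
time: 19.17
tool_pos: [0.6475, -0.0752, 0.1084]
eef_rot: [[0.003, 1.0, 0.001], [1.0, -0.003, -0.001], [-0.001, 0.001, -1.0]]
force: [0.3, 0.4, -0.3]
width: 0.0851
gripper_force: 0.0
```

Request:
carry_out:
  increments:
    - {"fingers": 0, "offset": [3, -0.1, 0], "twist": 0}
    - {"fingers": 0, "offset": [3, -0.1, 0], "twist": 0}
    - {"fingers": 0, "offset": [3, -0.1, 0], "twist": 0}
    - {"fingers": 0, "offset": [3, -0.1, 0], "twist": 0}
    - {"fingers": 0, "offset": [3, -0.1, 0], "twist": 0}
    - {"fingers": 0, "offset": [3, -0.1, 0], "twist": 0}
    - {"fingers": 0, "offset": [3, -0.1, 0], "twist": 0}
    - {"fingers": 0, "offset": [3, -0.1, 0], "twist": 0}

```text
time: 19.83
tool_pos: [0.639, 0.1678, 0.108]
eef_rot: [[0.0, 1.0, 0.0], [1.0, -0.0, 0.0], [0.0, 0.0, -1.0]]
force: [0.2, 0.1, 0.4]
width: 0.0853
gripper_force: 0.0
```

Request:
carry_out:
  increments:
    - {"fingers": 0, "offset": [2, -0.1, 0], "twist": 0}
    - {"fingers": 0, "offset": [1, -0.1, 0], "twist": 0}
    - {"fingers": 0, "offset": [0, 0, 0], "twist": 0}
    - {"fingers": 0, "offset": [0, 0, 0], "twist": 0}
    - {"fingers": 0, "offset": [0, 0, 0], "twist": 0}
    - {"fingers": 0, "offset": [0, 0, 0], "twist": 0}
    - {"fingers": 0, "offset": [0, 0, 0], "twist": 0}
    - {"fingers": 0, "offset": [0, 0, 0], "twist": 0}

```text
time: 20.5
tool_pos: [0.6375, 0.1951, 0.1078]
eef_rot: [[0.002, 1.0, -0.0], [1.0, -0.002, 0.0], [0.0, -0.0, -1.0]]
force: [-0.2, 0.3, 0.4]
width: 0.0857
gripper_force: 0.0
```

Run:
```python
from h import *
grip("wrist",.637,.196);grip("top",.6466,-.1289);print(np.round(get_obs()['tool_pos'],4))
```

```text
wrist 620 [636.1 194.9] 18.0 0.0849
top 43 [ 647.5 -127.9] 17.3 0.0854
[0.6375 0.1955 0.1078]
```

Request:
carry_out:
  increments:
    - {"fingers": 0, "offset": [0, -0.1, 1.5], "twist": 0}
    - {"fingers": 0, "offset": [0, 0, 2], "twist": 0}
    - {"fingers": 0, "offset": [0, 0, 2], "twist": 0}
    - {"fingers": 0, "offset": [0, 0, 2], "twist": 0}
    - {"fingers": 0, "offset": [0, 0, 1], "twist": 0}
    - {"fingers": 0, "offset": [0, 0, 0.45], "twist": 0}
    - {"fingers": 0, "offset": [0, 0, 0], "twist": 0}
    - {"fingers": 0, "offset": [0, 0, 0], "twist": 0}

```text
time: 21.27
tool_pos: [0.6368, 0.1963, 0.019]
eef_rot: [[0.0, 1.0, 0.001], [1.0, -0.0, 0.0], [0.0, 0.001, -1.0]]
force: [0.4, -0.5, -0.5]
width: 0.0852
gripper_force: 0.0
```

Request:
carry_out:
  increments:
    - {"fingers": 100, "offset": [0, 0, 0], "twist": 0}
    - {"fingers": 150, "offset": [0, 0, 0], "twist": 0}
    - {"fingers": 255, "offset": [0, 0, 0], "twist": 0}
    - {"fingers": 255, "offset": [0, 0, 0], "twist": 0}
    - {"fingers": 255, "offset": [0, 0, 0], "twist": 0}
    - {"fingers": 255, "offset": [0, 0, 0], "twist": 0}
    - {"fingers": 255, "offset": [0, 0, 0], "twist": 0}
    - {"fingers": 255, "offset": [0, 0, 0], "twist": 0}

```text
time: 21.93
tool_pos: [0.6362, 0.1962, 0.0185]
eef_rot: [[0.0, 1.0, -0.0], [1.0, -0.0, 0.0], [0.0, -0.0, -1.0]]
force: [-3.1, -0.3, 4.7]
width: 0.0164
gripper_force: 58.4
```

Request:
carry_out:
  increments:
    - {"fingers": 255, "offset": [0, 0, -0.5], "twist": 0}
    - {"fingers": 255, "offset": [0, 0, -1], "twist": 0}
    - {"fingers": 255, "offset": [0, 0, -1.5], "twist": 0}
    - {"fingers": 255, "offset": [0, 0, -2], "twist": 0}
    - {"fingers": 255, "offset": [0, 0, -2], "twist": 0}
    - {"fingers": 255, "offset": [0, 0, -1.5], "twist": 0}
    - {"fingers": 255, "offset": [0, 0, -0.5], "twist": 0}
    - {"fingers": 255, "offset": [0, 0, 0], "twist": 0}

```text
time: 22.6
tool_pos: [0.6371, 0.1964, 0.1096]
eef_rot: [[0.0, 1.0, 0.002], [1.0, -0.0, 0.001], [0.001, 0.002, -1.0]]
force: [0.1, -0.6, -7.6]
width: 0.0162
gripper_force: 59.2
```

Request:
carry_out:
  increments:
    - {"fingers": 255, "offset": [-0.1, -1, 0], "twist": 0}
    - {"fingers": 255, "offset": [-0.1, -2, 0], "twist": 0}
    - {"fingers": 255, "offset": [-0.2, -3, 0], "twist": 0}
    - {"fingers": 255, "offset": [-0.1, -3, 0], "twist": 0}
    - {"fingers": 255, "offset": [-0.2, -3, 0], "twist": 0}
    - {"fingers": 255, "offset": [-0.1, -3, 0], "twist": 0}
    - {"fingers": 255, "offset": [0, -2, 0], "twist": 0}
    - {"fingers": 255, "offset": [0, -1.1, 0], "twist": 0}

```text
time: 23.27
tool_pos: [0.4516, 0.1874, 0.1071]
eef_rot: [[-0.0, 1.0, -0.004], [1.0, 0.0, -0.001], [-0.001, -0.004, -1.0]]
force: [-0.6, 0.0, -7.7]
width: 0.0162
gripper_force: 59.7
```

Request:
carry_out:
  increments:
    - {"fingers": 255, "offset": [0, 0, 0], "twist": 0}
    - {"fingers": 255, "offset": [0, 0, 0.5], "twist": 0}
    - {"fingers": 255, "offset": [0, 0, 1.5], "twist": 0}
    - {"fingers": 255, "offset": [0, 0, 2], "twist": 0}
    - {"fingers": 255, "offset": [0, 0, 2], "twist": 0}
    - {"fingers": 255, "offset": [0, 0, 1.5], "twist": 0}
    - {"fingers": 255, "offset": [0, 0, 0.8], "twist": 0}
    - {"fingers": 255, "offset": [0, 0, 0.3], "twist": 0}

```text
time: 23.93
tool_pos: [0.4553, 0.1879, 0.0204]
eef_rot: [[0.001, 1.0, -0.002], [1.0, -0.001, -0.001], [-0.001, -0.002, -1.0]]
force: [-0.3, 0.2, -7.9]
width: 0.0163
gripper_force: 59.5
```

Request:
carry_out:
  increments:
    - {"fingers": 255, "offset": [0, 0, 0], "twist": 0}
    - {"fingers": 255, "offset": [0, 0, 0], "twist": 0}
    - {"fingers": 255, "offset": [0, 0, 0.1], "twist": 0}
    - {"fingers": 255, "offset": [0, 0, 0.1], "twist": 0}
    - {"fingers": 255, "offset": [0, 0, 0.1], "twist": 0}
    - {"fingers": 255, "offset": [0, 0, 0], "twist": 0}
    - {"fingers": 255, "offset": [0, 0, 0], "twist": 0}
    - {"fingers": 255, "offset": [0, 0, 0], "twist": 0}

```text
time: 24.6
tool_pos: [0.4554, 0.1883, 0.0194]
eef_rot: [[0.0, 1.0, 0.0], [1.0, -0.0, 0.0], [0.0, 0.0, -1.0]]
force: [-0.4, -0.1, -7.3]
width: 0.0163
gripper_force: 59.5
```

Request:
carry_out:
  increments:
    - {"fingers": 255, "offset": [0, 0, 0.05], "twist": 0}
    - {"fingers": 255, "offset": [0, 0, 0], "twist": 0}
    - {"fingers": 255, "offset": [0, 0, 0.05], "twist": 0}
    - {"fingers": 255, "offset": [0, 0, 0], "twist": 0}
    - {"fingers": 255, "offset": [0, 0, 0.05], "twist": 0}
    - {"fingers": 255, "offset": [0, 0, 0], "twist": 0}
    - {"fingers": 255, "offset": [0, 0, 0], "twist": 0}
    - {"fingers": 255, "offset": [0, 0, 0], "twist": 0}

```text
time: 25.27
tool_pos: [0.4553, 0.1883, 0.0185]
eef_rot: [[0.0, 1.0, 0.0], [1.0, -0.0, 0.0], [0.0, 0.0, -1.0]]
force: [-5.2, -2.6, 7.9]
width: 0.0159
gripper_force: 61.7
```

Request:
carry_out:
  increments:
    - {"fingers": 150, "offset": [0, 0, 0], "twist": 0}
    - {"fingers": 100, "offset": [0, 0, 0], "twist": 0}
    - {"fingers": 0, "offset": [0, 0, 0], "twist": 0}
    - {"fingers": 0, "offset": [0, 0, 0], "twist": 0}
    - {"fingers": 0, "offset": [0, 0, 0], "twist": 0}
    - {"fingers": 0, "offset": [0, 0, 0], "twist": 0}
    - {"fingers": 0, "offset": [0, 0, 0], "twist": 0}
    - {"fingers": 0, "offset": [0, 0, 0], "twist": 0}

```text
time: 25.93
tool_pos: [0.4554, 0.1883, 0.0177]
eef_rot: [[0.0, 1.0, -0.0], [1.0, -0.0, 0.0], [0.0, -0.0, -1.0]]
force: [0.0, 0.1, -0.4]
width: 0.0853
gripper_force: 0.0
```

Request:
carry_out:
  increments:
    - {"fingers": 0, "offset": [0, 0, -1], "twist": 0}
    - {"fingers": 0, "offset": [0, 0, -2], "twist": 0}
    - {"fingers": 0, "offset": [0, 0, -2], "twist": 0}
    - {"fingers": 0, "offset": [0, 0, -2], "twist": 0}
    - {"fingers": 0, "offset": [0, 0, -2], "twist": 0}
    - {"fingers": 0, "offset": [-0.9, 0, 0], "twist": 0}
    - {"fingers": 0, "offset": [-2, 0, 0], "twist": 0}
    - {"fingers": 0, "offset": [-3, 0, 0], "twist": 0}

```text
time: 26.6
tool_pos: [0.4556, 0.1298, 0.1077]
eef_rot: [[-0.002, 1.0, 0.001], [1.0, 0.002, 0.001], [0.001, 0.001, -1.0]]
force: [-0.6, -0.3, -1.0]
width: 0.0853
gripper_force: 0.0
```

Request:
carry_out:
  increments:
    - {"fingers": 0, "offset": [-3.5, -0.1, 0], "twist": 0}
    - {"fingers": 0, "offset": [-3.5, -0.1, 0], "twist": 0}
    - {"fingers": 0, "offset": [-3.5, -0.1, 0], "twist": 0}
    - {"fingers": 0, "offset": [-3.5, -0.1, 0], "twist": 0}
    - {"fingers": 0, "offset": [-3.5, -0.1, 0], "twist": 0}
    - {"fingers": 0, "offset": [-3.5, -0.1, 0], "twist": 0}
    - {"fingers": 0, "offset": [-3.5, -0.1, 0], "twist": 0}
    - {"fingers": 0, "offset": [-3, -0.1, 0], "twist": 0}

```text
time: 27.27
tool_pos: [0.4465, -0.148, 0.1073]
eef_rot: [[0.001, 1.0, -0.0], [1.0, -0.001, -0.0], [-0.0, -0.0, -1.0]]
force: [0.6, -0.1, -0.2]
width: 0.0856
gripper_force: 0.0
```

Request:
carry_out:
  increments:
    - {"fingers": 0, "offset": [-1.5, -0.1, 0], "twist": 0}
    - {"fingers": 0, "offset": [-1, -0.1, 0], "twist": 0}
    - {"fingers": 0, "offset": [0, 0, 0], "twist": 0}
    - {"fingers": 0, "offset": [0, 0, 0], "twist": 0}
    - {"fingers": 0, "offset": [0, 0, 0], "twist": 0}
    - {"fingers": 0, "offset": [0, 0, 0], "twist": 0}
    - {"fingers": 0, "offset": [0, 0, 0], "twist": 0}
    - {"fingers": 0, "offset": [0, 0, 0], "twist": 0}

```text
time: 27.93
tool_pos: [0.4454, -0.17, 0.1078]
eef_rot: [[-0.001, 1.0, 0.0], [1.0, 0.001, 0.0], [0.0, 0.0, -1.0]]
force: [-0.5, 0.2, -0.2]
width: 0.0851
gripper_force: 0.0
```

Run:
```python
from h import *
grip("wrist",.445,-.171,.068,.082);grip("top",.4554,.1873);print(np.round(get_obs()['tool_pos'],4))
p,d=cams.capture("top");P=cloud("top",d);z=P[...,2]
for k,(a,b,c,e) in {'smallB':(205,200,262,258),'largeB':(198,262,275,340),'medB':(330,195,392,260)}.items():
    m=np.zeros(z.shape,bool);m[b:e,a:c]=True;m&=(z>.011)
    n,l,st,_=cv2.connectedComponentsWithStats(m.astype(np.uint8));m=(l==1+np.argmax(st[1:,4]))&(z<.026)
    r=cv2.minAreaRect(np.float32(P[m][:,:2]*1000));print(k,np.round(r[0],1),np.round(r[1],1))
```

```text
wrist 563 [ 444.9 -172.5] 17.9 0.0748
top 43 [457. 188.] 17.1 0.0861
[ 0.4454 -0.1703  0.1078]
smallB [639.  192.4] [79.7 80.2]
largeB [455.  187.4] [130.2 130.1]
medB [ 646.5 -128.6] [104.7 104.9]
```

Request:
carry_out:
  increments:
    - {"fingers": 0, "offset": [-0.1, 0, 1.5], "twist": 0}
    - {"fingers": 0, "offset": [0, 0, 2], "twist": 0}
    - {"fingers": 0, "offset": [0, 0, 2], "twist": 0}
    - {"fingers": 0, "offset": [0, 0, 2], "twist": 0}
    - {"fingers": 0, "offset": [0, 0, 1.6], "twist": 0}
    - {"fingers": 0, "offset": [0, 0, 0.8], "twist": 0}
    - {"fingers": 0, "offset": [0, 0, 0], "twist": 0}
    - {"fingers": 0, "offset": [0, 0, 0], "twist": 0}

```text
time: 28.75
tool_pos: [0.4452, -0.1717, 0.0089]
eef_rot: [[0.0, 1.0, -0.0], [1.0, -0.0, 0.0], [0.0, -0.0, -1.0]]
force: [0.3, 0.7, -0.3]
width: 0.085
gripper_force: 0.0
```

Request:
carry_out:
  increments:
    - {"fingers": 100, "offset": [0, 0, 0], "twist": 0}
    - {"fingers": 150, "offset": [0, 0, 0], "twist": 0}
    - {"fingers": 255, "offset": [0, 0, 0], "twist": 0}
    - {"fingers": 255, "offset": [0, 0, 0], "twist": 0}
    - {"fingers": 255, "offset": [0, 0, 0], "twist": 0}
    - {"fingers": 255, "offset": [0, 0, 0], "twist": 0}
    - {"fingers": 255, "offset": [0, 0, 0], "twist": 0}
    - {"fingers": 255, "offset": [0, 0, 0], "twist": 0}

```text
time: 29.42
tool_pos: [0.4453, -0.1718, 0.0091]
eef_rot: [[0.0, 1.0, 0.0], [1.0, -0.0, -0.0], [-0.0, 0.0, -1.0]]
force: [-2.3, 0.0, 5.9]
width: 0.0159
gripper_force: 58.4
```

Request:
carry_out:
  increments:
    - {"fingers": 255, "offset": [0, 0, -0.5], "twist": 0}
    - {"fingers": 255, "offset": [0, 0, -1.5], "twist": 0}
    - {"fingers": 255, "offset": [0, 0, -2], "twist": 0}
    - {"fingers": 255, "offset": [0, 0, -2], "twist": 0}
    - {"fingers": 255, "offset": [0, 0, -2], "twist": 0}
    - {"fingers": 255, "offset": [0, 0, -2], "twist": 0}
    - {"fingers": 255, "offset": [0, 0, -1], "twist": 0}
    - {"fingers": 255, "offset": [0, 0, 0], "twist": 0}

```text
time: 30.08
tool_pos: [0.4464, -0.1722, 0.1209]
eef_rot: [[0.0, 1.0, 0.003], [1.0, -0.0, -0.001], [-0.001, 0.003, -1.0]]
force: [0.4, -0.1, -2.1]
width: 0.0162
gripper_force: 58.9
```

Request:
carry_out:
  increments:
    - {"fingers": 255, "offset": [1, 0.5, 0], "twist": 0}
    - {"fingers": 255, "offset": [2, 1, 0], "twist": 0}
    - {"fingers": 255, "offset": [2.6, 1.4, 0], "twist": 0}
    - {"fingers": 255, "offset": [2.6, 1.4, 0], "twist": 0}
    - {"fingers": 255, "offset": [2.6, 1.4, 0], "twist": 0}
    - {"fingers": 255, "offset": [2.6, 1.4, 0], "twist": 0}
    - {"fingers": 255, "offset": [2.6, 1.4, 0], "twist": 0}
    - {"fingers": 255, "offset": [2.6, 1.4, 0], "twist": 0}

```text
time: 30.75
tool_pos: [0.544, 0.0163, 0.1172]
eef_rot: [[0.0, 1.0, -0.002], [1.0, -0.0, 0.0], [0.0, -0.002, -1.0]]
force: [0.2, -0.3, -1.6]
width: 0.016
gripper_force: 58.8
```

Request:
carry_out:
  increments:
    - {"fingers": 255, "offset": [2.6, 1.4, 0], "twist": 0}
    - {"fingers": 255, "offset": [2.6, 1.4, 0], "twist": 0}
    - {"fingers": 255, "offset": [2.6, 1.4, 0], "twist": 0}
    - {"fingers": 255, "offset": [2.6, 1.4, 0], "twist": 0}
    - {"fingers": 255, "offset": [2.6, 1.4, 0], "twist": 0}
    - {"fingers": 255, "offset": [2.6, 1.4, 0], "twist": 0}
    - {"fingers": 255, "offset": [1.5, 0.8, 0], "twist": 0}
    - {"fingers": 255, "offset": [0.7, 0.3, 0], "twist": 0}

```text
time: 31.42
tool_pos: [0.6393, 0.1952, 0.1164]
eef_rot: [[-0.002, 1.0, -0.002], [1.0, 0.002, 0.0], [0.0, -0.002, -1.0]]
force: [-0.3, -0.2, -2.3]
width: 0.0158
gripper_force: 58.9
```

Request:
carry_out:
  increments:
    - {"fingers": 255, "offset": [0, 0, 0], "twist": 0}
    - {"fingers": 255, "offset": [0, 0, 1], "twist": 0}
    - {"fingers": 255, "offset": [0, 0, 2], "twist": 0}
    - {"fingers": 255, "offset": [0, 0, 2], "twist": 0}
    - {"fingers": 255, "offset": [0, 0, 2], "twist": 0}
    - {"fingers": 255, "offset": [0, 0, 1], "twist": 0}
    - {"fingers": 255, "offset": [0, 0, 0], "twist": 0}
    - {"fingers": 255, "offset": [0, 0, 0], "twist": 0}

```text
time: 32.08
tool_pos: [0.6387, 0.1912, 0.0385]
eef_rot: [[0.001, 1.0, -0.001], [1.0, -0.001, -0.0], [-0.0, -0.001, -1.0]]
force: [-0.2, 0.7, -1.6]
width: 0.0162
gripper_force: 58.9
```

Request:
carry_out:
  increments:
    - {"fingers": 255, "offset": [0.1, 0, 0.8], "twist": 0}
    - {"fingers": 255, "offset": [0, 0, 0.6], "twist": 0}
    - {"fingers": 255, "offset": [0, 0, 0.2], "twist": 0}
    - {"fingers": 255, "offset": [0, 0, 0.1], "twist": 0}
    - {"fingers": 255, "offset": [0, 0, 0.1], "twist": 0}
    - {"fingers": 255, "offset": [0, 0, 0], "twist": 0}
    - {"fingers": 255, "offset": [0, 0, 0], "twist": 0}
    - {"fingers": 255, "offset": [0, 0, 0], "twist": 0}

```text
time: 32.75
tool_pos: [0.6395, 0.1933, 0.021]
eef_rot: [[0.0, 1.0, 0.0], [1.0, -0.0, 0.0], [0.0, 0.0, -1.0]]
force: [-0.1, -0.4, -2.3]
width: 0.0159
gripper_force: 58.9
```

Request:
carry_out:
  increments:
    - {"fingers": 255, "offset": [0, 0, 0.05], "twist": 0}
    - {"fingers": 255, "offset": [0, 0, 0], "twist": 0}
    - {"fingers": 255, "offset": [0, 0, 0.05], "twist": 0}
    - {"fingers": 255, "offset": [0, 0, 0], "twist": 0}
    - {"fingers": 255, "offset": [0, 0, 0], "twist": 0}
    - {"fingers": 255, "offset": [0, 0, 0], "twist": 0}
    - {"fingers": 255, "offset": [0, 0, 0], "twist": 0}
    - {"fingers": 255, "offset": [0, 0, 0], "twist": 0}

```text
time: 33.42
tool_pos: [0.6394, 0.1932, 0.0197]
eef_rot: [[0.0, 1.0, -0.0], [1.0, -0.0, 0.0], [0.0, -0.0, -1.0]]
force: [-0.8, 0.0, -3.2]
width: 0.0163
gripper_force: 58.9
```

Request:
carry_out:
  increments:
    - {"fingers": 255, "offset": [0, 0, 0.05], "twist": 0}
    - {"fingers": 255, "offset": [0, 0, 0], "twist": 0}
    - {"fingers": 255, "offset": [0, 0, 0.03], "twist": 0}
    - {"fingers": 255, "offset": [0, 0, 0], "twist": 0}
    - {"fingers": 255, "offset": [0, 0, 0], "twist": 0}
    - {"fingers": 255, "offset": [0, 0, 0], "twist": 0}
    - {"fingers": 255, "offset": [0, 0, 0], "twist": 0}
    - {"fingers": 255, "offset": [0, 0, 0], "twist": 0}

```text
time: 34.08
tool_pos: [0.6394, 0.1932, 0.0192]
eef_rot: [[0.0, 1.0, 0.0], [1.0, -0.0, 0.0], [0.0, 0.0, -1.0]]
force: [-1.6, -0.2, 2.2]
width: 0.0163
gripper_force: 59.1
```

Touching (+2 N). I'll release, lift clear, then check all three.

Request:
carry_out:
  increments:
    - {"fingers": 255, "offset": [0, 0, 0.03], "twist": 0}
    - {"fingers": 150, "offset": [0, 0, 0], "twist": 0}
    - {"fingers": 100, "offset": [0, 0, 0], "twist": 0}
    - {"fingers": 0, "offset": [0, 0, 0], "twist": 0}
    - {"fingers": 0, "offset": [0, 0, 0], "twist": 0}
    - {"fingers": 0, "offset": [0, 0, 0], "twist": 0}
    - {"fingers": 0, "offset": [0, 0, 0], "twist": 0}
    - {"fingers": 0, "offset": [0, 0, 0], "twist": 0}

```text
time: 34.75
tool_pos: [0.6394, 0.1932, 0.0186]
eef_rot: [[0.0, 1.0, -0.0], [1.0, -0.0, 0.0], [0.0, -0.0, -1.0]]
force: [-0.1, 0.6, -0.2]
width: 0.0855
gripper_force: 0.0
```

Request:
carry_out:
  increments:
    - {"fingers": 0, "offset": [0, 0, -1], "twist": 0}
    - {"fingers": 0, "offset": [0, 0, -2], "twist": 0}
    - {"fingers": 0, "offset": [0, 0, -3], "twist": 0}
    - {"fingers": 0, "offset": [0, 0, -3], "twist": 0}
    - {"fingers": 0, "offset": [0, 0, -3], "twist": 0}
    - {"fingers": 0, "offset": [-2, 0, 0], "twist": 0}
    - {"fingers": 0, "offset": [-3, 0, 0], "twist": 0}
    - {"fingers": 0, "offset": [-3, 0, 0], "twist": 0}

```text
time: 35.42
tool_pos: [0.6397, 0.1132, 0.1402]
eef_rot: [[-0.002, 1.0, 0.002], [1.0, 0.002, 0.0], [0.0, 0.002, -1.0]]
force: [1.0, -0.3, 0.1]
width: 0.0851
gripper_force: 0.0
```

Request:
carry_out:
  increments:
    - {"fingers": 0, "offset": [-3, 0, 0], "twist": 0}
    - {"fingers": 0, "offset": [-3, 0, 0], "twist": 0}
    - {"fingers": 0, "offset": [-2, 0, 0], "twist": 0}
    - {"fingers": 0, "offset": [0, 0, 0], "twist": 0}
    - {"fingers": 0, "offset": [0, 0, 0], "twist": 0}
    - {"fingers": 0, "offset": [0, 0, 0], "twist": 0}
    - {"fingers": 0, "offset": [0, 0, 0], "twist": 0}
    - {"fingers": 0, "offset": [0, 0, 0], "twist": 0}

```text
time: 36.08
tool_pos: [0.6393, 0.0343, 0.1387]
eef_rot: [[-0.001, 1.0, 0.0], [1.0, 0.001, 0.0], [0.0, 0.0, -1.0]]
force: [-0.5, -0.8, -0.0]
width: 0.0856
gripper_force: 0.0
```

Run:
```python
from h import *
p,d=cams.capture("top");P=cloud("top",d);z=P[...,2]
for n,x,y in(("S",.639,.1924),("M",.6465,-.1288),("L",.4552,.1873)):
    for lo,hi in((.04,.056),(.078,.092)):
        m=(z>lo)&(z<hi)&(abs(P[...,0]-x)<.045)&(abs(P[...,1]-y)<.045)
        if m.any():
            c,r=cv2.minEnclosingCircle(np.float32(P[m][:,:2]*1000));print(n,m.sum(),np.round(c,1),round(2*r,1),np.round(np.median(z[m]),4))
s,_=cams.capture("scene");cv2.imwrite("pics/f.png",s[:,:,::-1])
```

```text
S 126 [640.3 194.1] 40.0 0.049
S 44 [639.9 193.9] 17.6 0.0857
M 306 [ 647.6 -128.6] 54.0 0.0487
M 42 [ 647.3 -127.9] 17.4 0.0858
L 366 [456.8 188.5] 67.0 0.0489
L 44 [456.8 188.2] 17.3 0.086
```

View pics/f.png

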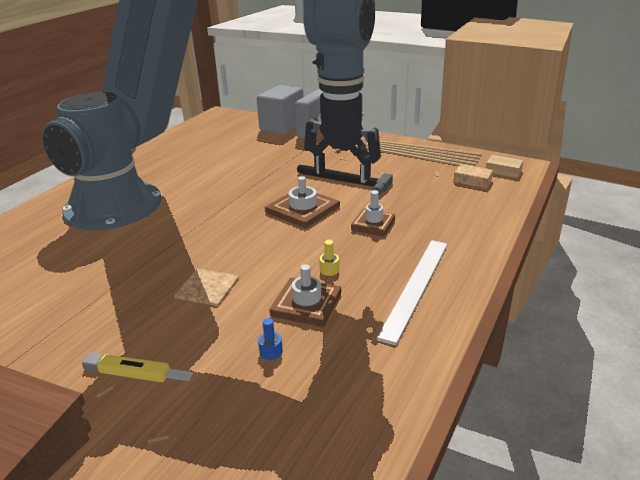

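The final view shows the small weight at (374,210), the medium at (306,290) and the large at (302,198). Each stands upright, within about 2 mm of the centre of its own board. The tools and decoys have not moved, and the gripper is clear.

```bash
python3 -c "
from cell import job
print(job.hand_in())"
```

```text
the job is handed in; nothing more can be done
None
```

I handed the job in at about 36 s: the small weight was parked on the cork pad on the way, and at the last check each weight stood upright within about 2 mm of its own board's centre; the hand-in call returned no verdict.

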